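# Fetch the matching bracket blank from behind the glue bottles

## Robot

A 6-joint arm with a two-finger parallel gripper is mounted at the origin on the work surface. World frame = base frame: x ahead of the robot, y to its left, z up, the work surface at z = 0. Lengths are in m, angles in rad, forces in N, time in s.
With the tool pointing down it reaches from about 0.425 to 0.95 m from the base axis. Payload 3.5 kg.
Tool frame: the origin (TCP) lies between the finger pads; the fingertips stand 22 mm ahead of it and the grasp point (between the pads) lies 3 mm ahead of it (ctrl.nose_length is the z of the fingertips in the tool frame, in m); z points along the fingers, y is the line along which they close (so a half turn about z gives the same grasp; the last joint's range is limited). The gripper opens to 85 mm and grips with 20 to 120 N. Pads are 22 mm wide; open, the fingers measure 114 mm over their backs; the gripper's body (76 mm by 85 mm) begins 54 mm behind the grasp point. The pads swing forward as they close: fully open they stand 13 mm farther back than shut.
Start: joints at [-1.274, 0.286, 1.577, -0, 1.279, -0.15], TCP at [0.292, -0.609, 0.253] pointing down, gripper open.
Joint ranges: [-2.77, 2.77], [-0.9, 2.22], [0.21, 2.48], [-1.53, 4.67], [0.24, 2.81], [-2.84, 2.84]. Speed limits (rad/s): [2.79, 2.79, 3.14, 3.14, 3.14, 3.14].

## Interface

Orientations are given as a unit quaternion [x, y, z, w].
In Python, from plant import ctrl gives the robot as it stands. The module is installed in compiled form; this text tells all that it offers.
- The arm moves only by the tool send_rows, never from a script. Its argument "rows" is text: rows parted by semicolons, each of 7 numbers parted by spaces: the turn, a rotation vector about the tool's x, y, z in parts of the range, where 1.0 means 360 degrees, then the shift along the tool's x, y, z in fractions of the full range, 1 being 40 cm, then the opening, from -1 (shut) to 1 (fully open). A call has 1 to 8 rows; each row is the pose to reach, as a shift and turn from the pose commanded when the call began, along the tool's axes at that moment; what a row does not reach only later rows make up. A row lasts 1/8 s, in which the tool goes at most 62.5 mm and 10.7 degrees, less where a joint would pass 70% of its speed; a pose out of reach is approached as far as the arm can. Shift and turn numbers lie between -1 and 1, and a call with a number outside is refused. A call with a gripper value outside its range is refused whole. The fingers move at their own pace and stop on an object; "grip_force" is the grip in N (left out, the last holds). Time passes only in rows, so rows that repeat a pose let the fingers close. It gives the time, the measured TCP pose, the force, the opening and the grip force at its end, in the units of the state.
- ctrl.get_state(): the state, without advancing time (a new reading comes with each control period).
- ctrl.read_camera(name): name is "side" or "top"; returns a dict with "color" (420x560x3 uint8, red, green, blue), "fx", "fy", "cx", "cy" (pixels), "extrinsics" (4x4, takes a point from world to camera coordinates). Camera axes: x right, y down, z forward; pixel columns grow to the right and rows downward; lengths in m; the calibration is good to about 2 mm. A picture is of the moment at which its call begins. There is no depth.
- ctrl.sign_off(): hands the job in; it is judged then, once.
Trained networks look in a picture, given as the dict that the camera call returned (one of the last four; its "shot" number tells which), for a name from the list of things; names that differ only in an ending like _2 or _b are one class to them, and where a whole thing is asked for, a point or a joint stands for the part that bears it (a point fixed in the world has none). Each returns a list of dicts, best first, with "p" (0 to 1); they miss things now and then, are a little off and sometimes report something else, mostly with a low value. They report only what shows in the picture. A call takes as long as a camera call. They do not tell look-alikes from the thing itself.
- ctrl.look_for(picture, target): "position" ([x, y, z] in m, in the coordinates of the camera as it stood for that picture, good to about 4 mm: the middle of the surface that is visible of it).
The state is a dict: "time": time; "qpos": joint angles; "dq": joint speeds; "joint_efforts": joint torques, N m; "eef_pos": TCP position; "tcp_rot": TCP orientation; "contact_force": force on the tool from outside, world axes, zero at the start; "wrist_torque": the same for the moment, N m; "opening": opening from 0.0 (shut) to 1.0 (fully open); "finger_force": force on a finger pad.
Only numpy, scipy, OpenCV 4.12 (cv2) and the standard library are available. Lean on these libraries where they do the work, as an engineer would, in place of code of your own. Each camera call takes 0.05 s, during which the arm holds its last target. There are 200 camera calls.

## Task

First clear both glue bottles, which stand in front of the metal blanks, into the grey side tray, and only then take the blank that has the same shape as the brass sample and lay it flat on its inked outline on the drawing. With the blank laid, stand each bottle back in the middle of the coaster of its own colour. Never tip a bottle over, and leave the other two blanks where they lie.

Things in the scene. Friction and masses are not known exactly. Their poses are not given: they have to be found in the camera images.
- bottle_red: glue bottle: white plastic cylinder 48 mm in diameter and 90 mm tall, shoulder to 100 mm, red screw cap 30 mm in diameter up to 125 mm, red band round the body; about 0.16 kg. Origin at the centre of its underside, z up its axis. At the start it stands on the red coaster, in front (robot side) of the row of blanks, in the way of a gripper.
- bottle_blue: glue bottle: white plastic cylinder 48 mm in diameter and 90 mm tall, shoulder to 100 mm, blue screw cap 30 mm in diameter up to 125 mm, blue band round the body; about 0.16 kg. Origin at the centre of its underside, z up its axis. At the start it stands on the blue coaster, in front (robot side) of the row of blanks, in the way of a gripper.
- coaster_red: fixed red square coaster 64 x 64 mm, 3 mm thick, on the 6 mm dark wooden stock board; home of the red-capped bottle. Origin at the centre of its underside, 6 mm above the table; x points towards the blanks: their row runs along y, 57 mm beyond the coaster's centre, blanks 80 mm apart. The two coasters are 100 mm apart along y; which is left varies.
- coaster_blue: fixed blue square coaster 64 x 64 mm, 3 mm thick, on the 6 mm dark wooden stock board; home of the blue-capped bottle. Origin at the centre of its underside, 6 mm above the table; x points towards the blanks: their row runs along y, 57 mm beyond the coaster's centre, blanks 80 mm apart. The two coasters are 100 mm apart along y; which is left varies.
- blank_frame: aluminium buckle-frame blank: a closed rectangular frame 56 x 34 mm (x, y), 10 mm thick, with a rectangular window 36 x 16 mm through its middle, like the brass sample; symmetric end for end. Lies flat on the 6 mm stock board behind the bottles, one of three in a row, long side along the row; which place varies. Origin at the centre of its underside, x along its length. 0.04 kg.
- blank_bail: aluminium U-shaped blank, 56 x 34 mm, 10 mm thick, two legs 9 mm wide, open at the -x end; not the sample's shape. Lies flat on the 6 mm stock board behind the bottles, one of three in a row, long side along the row; which place varies. Origin at the centre of its underside, x along its length. 0.04 kg.
- blank_tongue: aluminium solid plate blank 56 x 34 mm, 10 mm thick, rounded at the +x end, with two small black holes; not the sample's shape. Lies flat on the 6 mm stock board behind the bottles, one of three in a row, long side along the row; which place varies. Origin at the centre of its underside, x along its length. 0.04 kg.
- sample: the sample: a brass closed rectangular frame (56 x 34 x 10 mm, window 36 x 16 mm) fixed on a black pad 60 x 84 mm, 5 mm thick, beside the stock board. Only to be looked at. Origin at the centre of the pad's underside; the frame's long side lies along the pad's y.
- drawing: fixed sheet of kraft-coloured squared paper on a backing, 160 x 110 mm (x, y), 4 mm thick, with the buckle frame's outline (56 x 34 mm with its window) inked at its centre, long side along x. Origin at the centre of the underside, on the table. It lies left or right of the robot's front, the side tray on the other side.
- side_tray: fixed grey plastic open tray, 200 x 120 mm (x, y) outside, 18 mm high, walls and floor 4 mm thick, room for both bottles side by side along x. Origin at the centre of the underside, on the table.
There are look-alikes about, which are no part of the job. Leave any turquoise look-alike of the bottle_blue alone.

How it is judged:
By the outcome, as a careful person would: the job done as asked, in the order asked, and still so for the second after the job is handed in, with the robot touching nothing.
It also fails if it takes over 128 s, if anything falls off the work surface, if the arm or the gripper's body presses on something with over 40 N, if the wrist force passes 120 N, or if a joint passes its speed limit or range.

## Working session

There is one attempt and no reset: what is moved stays moved. The work goes in short steps, Python scripts to look and compute and a tool call to move; the robot and the scene stay as the last step left them, time stands still between calls to the robot, and variables do not carry over. Pictures are saved under pics/ and viewed, at most 14 in all, crops included, and the job is handed in when it is done.

Besides the shell and the picture viewer there is one more tool, called after "Call:" by a JSON object that holds its "method" and its "body", one argument or row to a line. send_rows: Moves the arm, as the interface text tells. Its arguments: {"type":"object","properties":{"rows":{"type":"string"},"grip_force":{"type":"number"}},"required":["rows"]}

```bash
mkdir -p pics
cat > h.py <<'E'
import numpy as np, cv2
from plant import ctrl
from scipy.spatial.transform import Rotation as R
def shot(cam,name=None):
    p=ctrl.read_camera(cam)
    if name: cv2.imwrite(f'pics/{name}.png',cv2.cvtColor(p['color'],cv2.COLOR_RGB2BGR))
    return p
def w2p(p,X):
    c=p['extrinsics']@np.append(X,1.); return np.array([p['fx']*c[0]/c[2]+p['cx'],p['fy']*c[1]/c[2]+p['cy']])
def p2w(p,uv,z):
    E=p['extrinsics']; Rm=E[:3,:3]; o=-Rm.T@E[:3,3]
    d=Rm.T@np.array([(uv[0]-p['cx'])/p['fx'],(uv[1]-p['cy'])/p['fy'],1.])
    return o+d*(z-o[2])/d[2]
def find(p,t):
    out=[]
    for d in ctrl.look_for(p,t):
        E=p['extrinsics']; X=E[:3,:3].T@(np.array(d['position'])-E[:3,3])
        out.append((round(d['p'],2),X.round(3).tolist(),w2p(p,X).round().tolist()))
    return out
def tool(X):
    "shift in tool axes (mm) to bring TCP to world X"
    s=ctrl.get_state(); return (R.from_quat(s['tcp_rot']).inv().apply(np.array(X)-s['eef_pos'])*1000).round(1)
E
python3 - <<'E'
from h import *
s=ctrl.get_state(); print({k:np.round(v,3).tolist() for k,v in s.items()}, ctrl.nose_length)
print(R.from_quat(s['tcp_rot']).as_matrix().round(3))
for cam in ('top','side'):
    p=shot(cam,cam+'0'); print(cam,(-p['extrinsics'][:3,:3].T@p['extrinsics'][:3,3]).round(3),p['fx'])
    for t in ['bottle_red','bottle_blue','coaster_red','coaster_blue','blank_frame','blank_bail','blank_tongue','sample','drawing','side_tray']:
        print(t,find(p,t)[:3])
E
```

```text
{'time': 0.0, 'qpos': [-1.274, 0.287, 1.578, -0.0, 1.279, -0.15], 'dq': [0.0, -0.002, -0.0, -0.001, 0.001, -0.001], 'joint_efforts': [-0.002, -40.598, -29.263, -0.0, 0.006, 0.0], 'eef_pos': [0.291, -0.608, 0.252], 'tcp_rot': [0.975, 0.222, -0.0, -0.001], 'contact_force': [0.211, 0.5, 0.691], 'wrist_torque': [0.093, 0.002, -0.031], 'finger_force': 0.0, 'opening': 1.0} 0.022
[[ 0.902  0.432 -0.001]
 [ 0.432 -0.902  0.002]
 [ 0.    -0.002 -1.   ]]
top [0.419 0.018 0.853] 427.5481089507969
bottle_red [(0.81, [0.582, 0.026, 0.103], [260.0, 193.0])]
bottle_blue [(0.94, [0.582, -0.201, 0.09], [384.0, 191.0]), (0.6, [0.448, 0.103, 0.103], [217.0, 269.0]), (0.58, [0.572, -0.063, 0.1], [309.0, 197.0])]
coaster_red [(0.84, [0.572, 0.05, 0.009], [249.0, 207.0])]
coaster_blue [(0.91, [0.564, -0.049, 0.01], [298.0, 210.0]), (0.38, [0.652, -0.02, 0.02], [283.0, 167.0]), (0.28, [0.652, 0.058, 0.018], [244.0, 168.0])]
blank_frame [(0.67, [0.573, -0.062, 0.105], [309.0, 196.0]), (0.56, [0.639, -0.107, 0.016], [326.0, 173.0]), (0.4, [0.562, -0.048, 0.013], [298.0, 211.0])]
blank_bail [(0.59, [0.648, -0
[... 481 characters left out ...]
4, 0.088], [275.0, 177.0]), (0.32, [0.573, -0.077, 0.089], [289.0, 215.0])]
bottle_blue [(0.83, [0.572, -0.225, 0.09], [328.0, 283.0]), (0.76, [0.574, -0.079, 0.091], [290.0, 215.0]), (0.6, [0.447, 0.095, 0.079], [191.0, 174.0])]
coaster_red [(0.61, [0.567, 0.024, 0.007], [264.0, 204.0])]
coaster_blue [(0.73, [0.56, -0.084, 0.008], [283.0, 245.0])]
blank_frame []
blank_bail [(0.76, [0.652, -0.032, 0.017], [314.0, 207.0])]
blank_tongue [(0.7, [0.632, -0.099, 0.016], [321.0, 236.0]), (0.6, [0.651, 0.051, 0.014], [296.0, 179.0])]
sample [(0.73, [0.686, 0.262, 0.006], [270.0, 114.0])]
drawing [(0.76, [0.47, -0.297, 0.007], [289.0, 367.0])]
side_tray [(0.9, [0.466, 0.314, 0.009], [173.0, 125.0])]
```

View pics/top0.png

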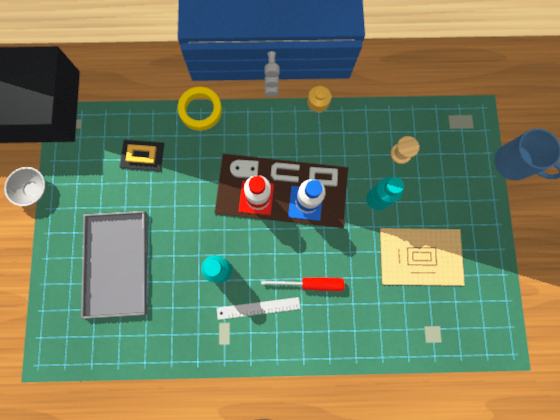

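View pics/side0.png

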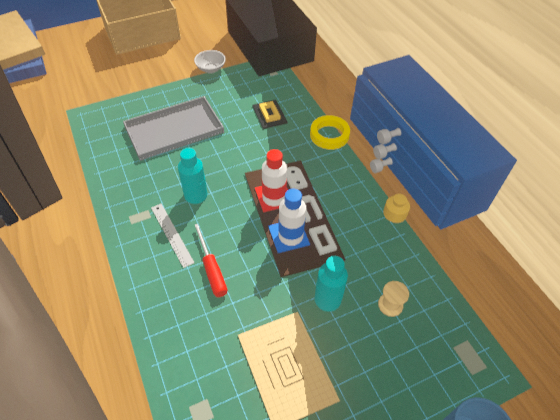

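The top view shows the red bottle (cap 257,186) and the blue bottle (cap 314,189). The blanks behind them are the tongue (244,168), the bail (285,172) and the frame (323,177). The tray is at (115,265) and the drawing at (422,257). The two turquoise look-alikes are at (215,268) and (387,192). The side view agrees with all of this.

```bash
cat >> h.py <<'E'
def mask(p,kind):
    h=cv2.cvtColor(p['color'],cv2.COLOR_RGB2HSV); H,S,V=[h[...,i].astype(int) for i in range(3)]
    return {'red':((H<8)|(H>172))&(S>150)&(V>90),'blue':(H>102)&(H<125)&(S>150)&(V>70),
      'metal':(S<45)&(V>130),'kraft':(H>10)&(H<26)&(S>50)&(S<190)&(V>150),'dark':(V<70),'gray':(S<50)&(V<170)&(V>50)}[kind].astype(np.uint8)
def blobs(p,kind,box,amin=20):
    m=mask(p,kind); k=np.zeros_like(m); x0,y0,x1,y1=box; k[y0:y1,x0:x1]=m[y0:y1,x0:x1]
    cs,_=cv2.findContours(k,cv2.RETR_EXTERNAL,cv2.CHAIN_APPROX_NONE)
    return [c for c in cs if cv2.contourArea(c)>amin]
def rect(p,c,z):
    "min-area rectangle of contour on plane z: centre, sides, angle(deg) of long side"
    w=np.array([p2w(p,q,z)[:2] for q in c[:,0,:]],np.float32)*1000
    (cx,cy),(a,b),t=cv2.minAreaRect(w)
    if a<b: a,b,t=b,a,t+90
    return np.round([cx,cy,a,b,(t+90)%180-90],1)
E
python3 - <<'E'
from h import *
T=shot('top');S=shot('side')
for col in('red','blue'):
    for p,box,n in((T,(215,150,350,228),'top'),(S,(245,140,345,275),'side')):
        for c in blobs(p,col,box):
            r=cv2.boundingRect(c); print(col,n,r,cv2.contourArea(c),'cap@.13',rect(p,c,.131),'coaster',rect(p,c,.009))
for c in blobs(T,'metal',(215,150,350,228)): print('metal',cv2.boundingRect(c),rect(T,c,.016))
for c in blobs(T,'kraft',(370,220,475,295),300): print('draw',rect(T,c,.004))
for c in blobs(T,'gray',(70,200,155,330),500): print('tray',rect(T,c,.018))
for c in blobs(T,'dark',(205,145,360,235),500): print('board',rect(T,c,.006))
E
```

```text
red top (238, 180, 36, 36) 452.0 cap@.13 [567.5  33.2  57.1  56.9  82.5] coaster [592.7  35.7  66.7  66.5  82.5]
red top (249, 175, 16, 19) 208.0 cap@.13 [591.1  31.5  32.1  26.   -1.1] coaster [620.3  33.7  37.5  30.4  -1.1]
red side (255, 183, 33, 29) 358.5 cap@.13 [547.  -55.9  61.1  55.6  65.9] coaster [586.6  32.2  72.7  66.1  65.9]
red side (267, 149, 16, 20) 232.5 cap@.13 [589.3  22.9  47.1  27.6  66. ] coaster [636.9 125.8  56.   32.7  66. ]
blue top (288, 186, 34, 35) 492.5 cap@.13 [556.2 -51.8  55.6  55.4  -8.3] coaster [579.4 -63.7  65.   64.8  -8.3]
blue top (305, 180, 17, 18) 204.0 cap@.13 [581.1 -66.5  31.9  26.3 -28.3] coaster [608.5 -80.9  37.3  30.7 -28.3]
blue side (269, 223, 41, 30) 701.5 cap@.13 [ 541.5 -139.2   55.3   53.9   -8.6] coaster [580.1 -66.9  65.7  64.1  -8.6]
blue side (285, 189, 16, 20) 210.5 cap@.13 [579.2 -74.3  41.3  25.6  65.9] coaster [624.8  10.3  49.1  30.5  65.9]
metal (298, 167, 39, 41) [612.8 -88.4  99.4  61.5 -32.1]
metal (271, 163, 28, 18) [643.7 -23.   54.3  34.9  84. ]
metal (230, 160, 40, 44) [627.4  44.  102.7  57.1  27. ]
draw [ 467.5 -289.9  161.4  110.2   88.8]
tray [466.7 311.1 200.5 123.7   2.1]
board [607.9 -17.  259.8 126.7  82.4]
```

Units first: shifts go in shares of 40 cm and turns go in shares of 360 degrees. So 400 mm / 400 = 1, 355 mm / 400 = 0.8875, -56.8 degrees / 360 = -0.1578.

Call:
{"method": "send_rows", "body": {
  "rows": "0 0 -0.0278 0.15 -0.1225 0 1;0 0 -0.0556 0.275 -0.225 0 1;0 0 -0.0833 0.4 -0.3275 0 1;0 0 -0.1111 0.525 -0.43 0 1;0 0 -0.1389 0.65 -0.5325 0 1;0 0 -0.1578 0.775 -0.635 0 1;0 0 -0.1578 0.8875 -0.725 0 1;0 0 -0.1578 1 -0.8175 0 1",
  "grip_force": 40
}}

```text
time: 2.2
eef_pos: [0.5047, -0.1542, 0.2538]
tcp_rot: [0.752, 0.659, 0.0, 0.001]
contact_force: [1.0, 0.4, -0.6]
opening: 1.002
finger_force: 0.0
```

```bash
cat >> h.py <<'E'
def yaw():
    m=R.from_quat(ctrl.get_state()['tcp_rot']).as_matrix(); return np.degrees(np.arctan2(m[1,1],m[0,1])).round(2)
E
python3 -c "
from h import *
s=ctrl.get_state();print(s['time'],s['eef_pos'],yaw(),tool([.592,.0335,.2]))"
```

```text
2.2 [ 0.50469604 -0.15418912  0.25381187] -7.61 [197.6  61.6  53.8]
```

Converted, 182.7 mm / 400 = 0.4568, 175 mm / 400 = 0.4375.

Call:
{"method": "send_rows", "body": {
  "rows": "0 0 0 0.1375 0.045 0.0125 1;0 0 0 0.2625 0.0875 0.025 1;0 0 0 0.3625 0.12 0.075 1;0 0 0 0.4375 0.14 0.1125 1;0 0 0 0.4568 0.1445 0.125 1;0 0 0 0.4568 0.1445 0.125 1;0 0 0 0.4568 0.1445 0.125 1"
}}

```text
time: 3.08
eef_pos: [0.5857, 0.0163, 0.2042]
tcp_rot: [0.753, 0.658, 0.0, 0.001]
contact_force: [-0.5, -0.2, 0.2]
opening: 1.004
finger_force: 0.0
```

```bash
python3 -c "
from h import *
print(yaw(),tool([.592,.0335,.091]))
shot('top','t1');shot('side','s1')"
```

```text
-7.67 [ 17.9   3.8 113.2]
```

View pics/s1.png

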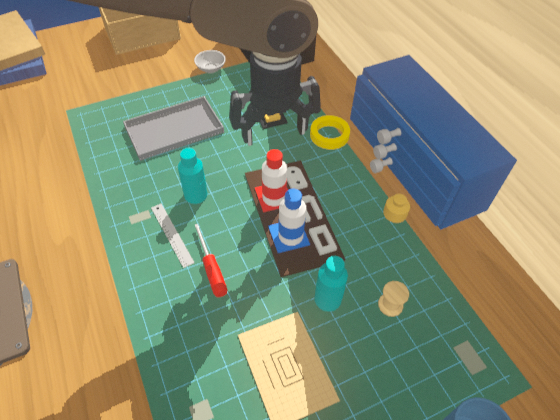

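The side view shows the gripper above the bottles at about (275,125), with nothing disturbed.

```bash
python3 -c "
from h import *
s=ctrl.get_state();print(s['dq'],yaw(),tool([.592,.0335,.091]))"
```

```text
[ 0.00252183  0.00133231  0.00092303  0.00170261 -0.00122244 -0.00098078] -7.69 [ 17.9   3.7 113.3]
```

Converted, 113 mm / 400 = 0.2825, 3.7 mm / 400 = 0.0093.

Call:
{"method": "send_rows", "body": {
  "rows": "0 0 0 0.045 0.0093 0.025 1;0 0 0 0.045 0.0093 0.0875 1;0 0 0 0.045 0.0093 0.15 1;0 0 0 0.045 0.0093 0.2125 1;0 0 0 0.045 0.0093 0.2625 1;0 0 0 0.045 0.0093 0.2825 1;0 0 0 0.045 0.0093 0.2825 1;0 0 0 0.045 0.0093 0.2825 0.4"
}}

```text
time: 4.18
eef_pos: [0.5924, 0.0347, 0.0915]
tcp_rot: [0.752, 0.659, 0.001, 0.001]
contact_force: [-0.9, -0.4, -0.8]
opening: 0.816
finger_force: 0.0
```

Call:
{"method": "send_rows", "body": {
  "rows": "0 0 0 0 0 0 0;0 0 0 0 0 0 -0.3;0 0 0 0 0 0 -0.3;0 0 0 0 0 0 -0.3;0 0 0 0 0 0 -0.3"
}}

```text
time: 4.8
eef_pos: [0.5925, 0.0346, 0.0916]
tcp_rot: [0.752, 0.659, 0.001, 0.001]
contact_force: [0.7, 0.1, 5.4]
opening: 0.549
finger_force: 41.8
```

Converted, 155 mm / 400 = 0.3875, -125 mm / 400 = -0.3125.

Call:
{"method": "send_rows", "body": {
  "rows": "0 0 0 0 0 -0.0375 -0.3;0 0 0 0 0 -0.1125 -0.3;0 0 0 0 0 -0.2125 -0.3;0 0 0 0.025 -0.01 -0.2875 -0.3;0 0 0 0.1 -0.0425 -0.3125 -0.3;0 0 0 0.2 -0.0875 -0.3125 -0.3;0 0 0 0.3 -0.13 -0.3125 -0.3;0 0 0 0.3875 -0.1675 -0.3125 -0.3"
}}

```text
time: 5.8
eef_pos: [0.5443, 0.1985, 0.2149]
tcp_rot: [0.752, 0.659, -0.001, -0.001]
contact_force: [0.2, 0.0, -2.1]
opening: 0.55
finger_force: 41.5
```

Converted, 111.4 mm / 400 = 0.2785, 100 mm / 400 = 0.25.

Call:
{"method": "send_rows", "body": {
  "rows": "0 0 0 0.1 -0.0425 0 -0.3;0 0 0 0.1875 -0.08 0 -0.3;0 0 0 0.25 -0.1075 0 -0.3;0 0 0 0.2785 -0.1218 0 -0.3;0 0 0 0.2785 -0.1218 0 -0.3;0 0 0 0.2785 -0.1218 0 -0.3"
}}

```text
time: 6.55
eef_pos: [0.5123, 0.3132, 0.2152]
tcp_rot: [0.753, 0.658, -0.0, 0.0]
contact_force: [0.4, -0.6, -1.5]
opening: 0.549
finger_force: 41.5
```

```bash
python3 -c "
from h import *
S=shot('side','s2');T=shot('top')
s=ctrl.get_state();print(s['time'],s['eef_pos'],s['contact_force'],yaw(),tool([.513,.314,.0875]))"
```

```text
6.65 [0.51251258 0.31311209 0.21530059] [-0.07732703  0.39226545 -1.84513345] -7.68 [  1.    0.4 127.8]
```

View pics/s2.png

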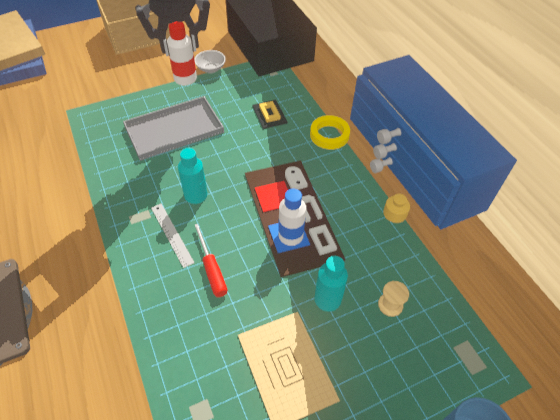

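The side view shows the red bottle held upright at (183,60), above the tray at height. The red coaster is clear at (268,195).

Converted, 128.3 mm / 400 = 0.3208, 128 mm / 400 = 0.32.

Call:
{"method": "send_rows", "body": {
  "rows": "0 0 0 0.0025 0.001 0.075 -0.3;0 0 0 0.0025 0.001 0.175 -0.3;0 0 0 0.0025 0.001 0.2625 -0.3;0 0 0 0.0025 0.001 0.3 -0.3;0 0 0 0.0025 0.001 0.3125 -0.3;0 0 0 0.0025 0.001 0.32 -0.3;0 0 0 0.0025 0.001 0.3208 -0.3;0 0 0 0.0025 0.001 0.3208 -0.3"
}}

```text
time: 7.65
eef_pos: [0.5132, 0.3153, 0.0881]
tcp_rot: [0.752, 0.659, 0.001, 0.0]
contact_force: [0.2, -0.5, -1.3]
opening: 0.546
finger_force: 41.5
```

Converted, -130 mm / 400 = -0.325, -80 mm / 400 = -0.2.

Call:
{"method": "send_rows", "body": {
  "rows": "0 0 0 0 0 0 0.2;0 0 0 0 0 0 0.6;0 0 0 0 0 0 0.8;0 0 0 0 0 0 0.8;0 0 0 0 0 -0.075 0.8;0 0 0 0 0 -0.2 0.8;0 0 0 0 0 -0.325 1;0 0 0 0 0 -0.325 1"
}}

```text
time: 8.65
eef_pos: [0.5154, 0.3162, 0.2233]
tcp_rot: [0.752, 0.659, 0.005, 0.002]
contact_force: [0.3, -1.1, -0.4]
opening: 1.001
finger_force: 0.0
```

```bash
python3 -c "
from h import *
T=shot('top');S=shot('side','s3')
for p,n in((T,'top'),(S,'side')): print(n,find(p,'bottle_red')[:1],find(p,'coaster_red')[:1])
for c in blobs(T,'red',(215,150,350,228)): print(rect(T,c,.009))
for c in blobs(S,'red',(245,140,345,275)): print(rect(S,c,.009))
s=ctrl.get_state();print(s['time'],s['eef_pos'],yaw(),tool([.5797,-.066,.2]))"
```

```text
top [(0.6, [0.509, 0.298, 0.094], [107.0, 236.0])] [(0.93, [0.59, 0.034, 0.014], [257.0, 198.0])]
side [(0.67, [0.583, 0.036, 0.006], [269.0, 197.0])] [(0.56, [0.586, 0.039, 0.007], [269.0, 195.0])]
[592.7  35.4  67.2  66.8  82.4]
[592.3  32.9  68.1  65.6  82.5]
8.95 [0.51168452 0.31463617 0.21479055] -7.6 [-368.3  117.8   15.1]
```

Converted, -367.5 mm / 400 = -0.9188, -350 mm / 400 = -0.875.

Call:
{"method": "send_rows", "body": {
  "rows": "0 0 0 -0.1 0.0325 0 1;0 0 0 -0.2375 0.075 0 1;0 0 0 -0.375 0.12 0 1;0 0 0 -0.5125 0.165 0 1;0 0 0 -0.65 0.2075 0 1;0 0 0 -0.775 0.2475 0 1;0 0 0 -0.875 0.28 0 1;0 0 0 -0.9188 0.294 0 1"
}}

```text
time: 9.95
eef_pos: [0.5803, -0.0668, 0.2156]
tcp_rot: [0.753, 0.658, -0.001, -0.001]
contact_force: [0.7, -0.1, 0.1]
opening: 1.001
finger_force: 0.0
```

Call:
{"method": "send_rows", "body": {
  "rows": "0 0 0 0 0 0 1;0 0 0 0 0 0 1;0 0 0 0 0 0 1"
}}

```text
time: 10.32
eef_pos: [0.5804, -0.0633, 0.2169]
tcp_rot: [0.752, 0.659, -0.0, -0.0]
contact_force: [-0.5, -0.4, 0.3]
opening: 0.997
finger_force: 0.0
```

```bash
python3 -c "
from h import *
s=ctrl.get_state();print(s['time'],s['eef_pos'],yaw(),tool([.5795,-.0655,.091]))"
```

```text
10.325 [ 0.5804094  -0.06328585  0.21691105] -7.49 [ -2.4  -0.6 125.9]
```

View pics/s3.png

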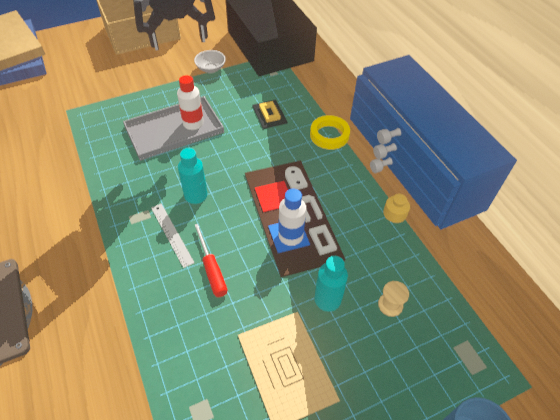

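The side view shows the red bottle standing in the tray at (190,105). The blue bottle is still on its coaster at (292,215).

Converted, 125.5 mm / 400 = 0.3138, 122 mm / 400 = 0.305.

Call:
{"method": "send_rows", "body": {
  "rows": "0 0 0 -0.0055 -0.002 0.0625 1;0 0 0 -0.0055 -0.002 0.1375 1;0 0 0 -0.0055 -0.002 0.2125 1;0 0 0 -0.0055 -0.002 0.275 1;0 0 0 -0.0055 -0.002 0.305 1;0 0 0 -0.0055 -0.002 0.3138 1;0 0 0 -0.0055 -0.002 0.3138 1;0 0 0 -0.0055 -0.002 0.3138 0.4"
}}

```text
time: 11.32
eef_pos: [0.5803, -0.067, 0.0928]
tcp_rot: [0.752, 0.659, 0.001, 0.001]
contact_force: [-0.0, 0.1, 0.8]
opening: 0.816
finger_force: 0.0
```

Call:
{"method": "send_rows", "body": {
  "rows": "0 0 0 0 0 0 0;0 0 0 0 0 0 -0.3;0 0 0 0 0 0 -0.3;0 0 0 0 0 0 -0.3;0 0 0 0 0 0 -0.3"
}}

```text
time: 11.95
eef_pos: [0.5806, -0.0672, 0.0927]
tcp_rot: [0.752, 0.659, 0.001, 0.001]
contact_force: [0.5, -0.7, 5.6]
opening: 0.55
finger_force: 41.2
```

Converted, -165 mm / 400 = -0.4125, -125 mm / 400 = -0.3125.

Call:
{"method": "send_rows", "body": {
  "rows": "0 0 0 0 0 -0.0375 -0.3;0 0 0 0 0 -0.1125 -0.3;0 0 0 0 0 -0.2125 -0.3;0 0 0 0 0 -0.3125 -0.3;0 0 0 0.0375 -0.0225 -0.3875 -0.3;0 0 0 0.1125 -0.0675 -0.4125 -0.3;0 0 0 0.2125 -0.125 -0.4125 -0.3;0 0 0 0.3125 -0.185 -0.4125 -0.3"
}}

```text
time: 12.95
eef_pos: [0.5209, 0.0679, 0.2557]
tcp_rot: [0.753, 0.658, -0.001, -0.001]
contact_force: [0.1, 0.1, -2.1]
opening: 0.554
finger_force: 41.5
```

Converted, 228 mm / 400 = 0.57, 218 mm / 400 = 0.545.

Call:
{"method": "send_rows", "body": {
  "rows": "0 0 0 0.1 -0.0575 0 -0.3;0 0 0 0.2 -0.1175 0 -0.3;0 0 0 0.3 -0.1775 0 -0.3;0 0 0 0.4 -0.235 0 -0.3;0 0 0 0.4875 -0.2875 0 -0.3;0 0 0 0.545 -0.3225 0 -0.3;0 0 0 0.57 -0.335 0 -0.3;0 0 0 0.57 -0.335 0 -0.3"
}}

```text
time: 13.95
eef_pos: [0.4195, 0.3104, 0.2559]
tcp_rot: [0.752, 0.659, -0.001, 0.0]
contact_force: [0.3, -0.5, -2.2]
opening: 0.55
finger_force: 41.5
```

Call:
{"method": "send_rows", "body": {
  "rows": "0 0 0 0 0 0 -0.3;0 0 0 0 0 0 -0.3"
}}

```text
time: 14.2
eef_pos: [0.4205, 0.3097, 0.2565]
tcp_rot: [0.753, 0.658, -0.0, 0.0]
contact_force: [0.3, -0.5, -1.6]
opening: 0.551
finger_force: 41.5
```

```bash
python3 -c "
from h import *
s=ctrl.get_state();print(s['time'],s['eef_pos'],s['opening'],yaw(),tool([.421,.3095,.0885]))"
```

```text
14.2 [0.42048272 0.30969059 0.25647985] 0.5507185748250198 -7.68 [-1.00e-01  6.00e-01  1.68e+02]
```

Converted, 168.5 mm / 400 = 0.4213, 168 mm / 400 = 0.42.

Call:
{"method": "send_rows", "body": {
  "rows": "0 0 0 0 0.0013 0.0875 -0.3;0 0 0 0 0.0013 0.2 -0.3;0 0 0 0 0.0013 0.3125 -0.3;0 0 0 0 0.0013 0.38 -0.3;0 0 0 0 0.0013 0.4075 -0.3;0 0 0 0 0.0013 0.42 -0.3;0 0 0 0 0.0013 0.4213 -0.3;0 0 0 0 0.0013 0.4213 -0.3"
}}

```text
time: 15.2
eef_pos: [0.4214, 0.3109, 0.0894]
tcp_rot: [0.752, 0.659, 0.001, 0.0]
contact_force: [-0.3, 0.3, -1.2]
opening: 0.548
finger_force: 41.6
```

Converted, -165 mm / 400 = -0.4125, -135 mm / 400 = -0.3375.

Call:
{"method": "send_rows", "body": {
  "rows": "0 0 0 0 0 0 0.2;0 0 0 0 0 0 0.6;0 0 0 0 0 0 0.8;0 0 0 0 0 0 0.8;0 0 0 0 0 -0.075 0.8;0 0 0 0 0 -0.2 0.8;0 0 0 0 0 -0.3375 0.8;0 0 0 0 0 -0.4125 0.8"
}}

```text
time: 16.2
eef_pos: [0.4215, 0.311, 0.2568]
tcp_rot: [0.752, 0.659, 0.002, 0.001]
contact_force: [-0.3, 1.6, 0.4]
opening: 0.901
finger_force: 0.0
```

```bash
python3 -c "
from h import *
T=shot('top','t4');S=shot('side','s4')
for c in blobs(T,'metal',(215,150,350,228)): print('metal',cv2.boundingRect(c),rect(T,c,.016))
for c in blobs(S,'metal',(280,160,345,265)): print('metalS',cv2.boundingRect(c),rect(S,c,.016))
for col,b in(('red',(245,140,345,275)),('blue',(245,140,345,275))):
  for c in blobs(S,col,b,100): print(col,rect(S,c,.009))
for c in blobs(T,'blue',(215,150,350,228),100): print('bT',rect(T,c,.009))
d=shot('side')
for c in blobs(S,'kraft',(230,300,350,420),300): print('drawS',rect(S,c,.004))
for n in('blank_frame',): print(find(T,n),find(S,n))
s=ctrl.get_state();print(s['time'],s['eef_pos'],yaw())
cv2.imwrite('pics/t4c.png',cv2.resize(cv2.cvtColor(T['color'],cv2.COLOR_RGB2BGR)[140:300,210:480],None,fx=2.9,fy=2.9,interpolation=cv2.INTER_CUBIC))"
```

```text
metal (309, 167, 28, 19) [ 632.9 -100.5   54.7   34.8   85. ]
metal (271, 163, 28, 18) [643.7 -23.   54.3  34.9  84. ]
metal (230, 160, 28, 18) [652.2  59.4  55.2  34.8  85. ]
metalS (309, 224, 28, 31) [ 631.2 -105.5   61.7   36.7   86. ]
metalS (298, 195, 24, 27) [641.6 -28.3  62.7  36.8  83. ]
metalS (285, 166, 23, 25) [649.9  54.   64.3  36.4  84.6]
red [592.4  32.8  68.4  65.8  82.7]
blue [579.1 -67.4  63.4  63.4  82.2]
bT [579.5 -63.6  65.3  64.8  -7.4]
drawS [ 468.2 -292.3  161.2  110.3   88.1]
[(0.57, [0.634, -0.098, 0.016], [322.0, 175.0])] [(0.94, [0.632, -0.103, 0.015], [322.0, 238.0])]
16.45 [0.41982628 0.31013523 0.25144785] -7.6
```

View pics/t4c.png

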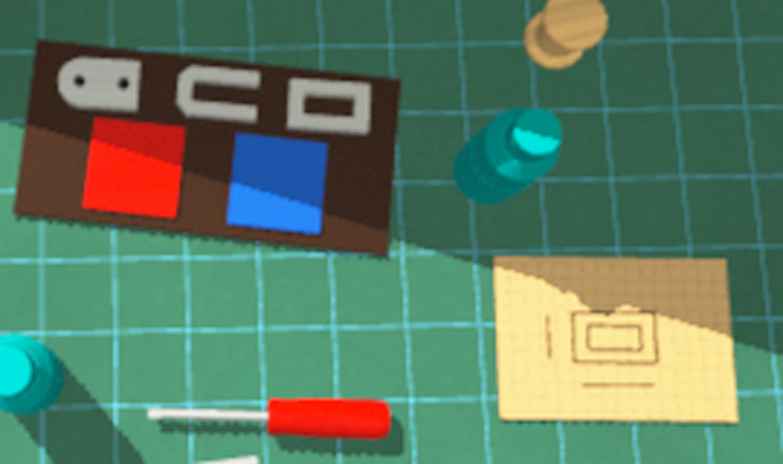

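View pics/s4.png

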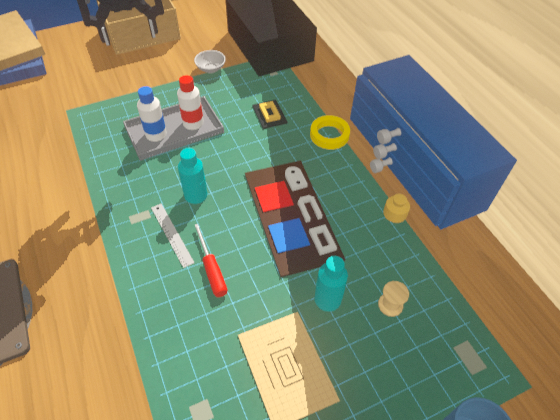

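The top crop shows both coasters clear and the frame at the right of the row, crop (330,105). The outline is at crop (615,337), its long side along world y. The side view shows both bottles upright in the tray, blue at (150,120) and red at (190,105).

Converted, -335 mm / 400 = -0.8375, -298 mm / 400 = -0.745.

Call:
{"method": "send_rows", "body": {
  "rows": "0 0 0 -0.1 0.07 0 0.3;0 0 0 -0.2075 0.145 0 0.3;0 0 0 -0.315 0.22 0 0.3;0 0 0 -0.4225 0.295 0 0.3;0 0 0 -0.53 0.3675 0 0.3;0 0 0 -0.6375 0.4425 0 0.3;0 0 0 -0.745 0.5175 0 0.3;0 0 0 -0.8375 0.5825 0 0.3"
}}

```text
time: 17.45
eef_pos: [0.6067, -0.054, 0.2498]
tcp_rot: [0.753, 0.658, -0.001, -0.002]
contact_force: [0.3, 0.5, -0.3]
opening: 0.65
finger_force: 0.0
```

Converted, 170 mm / 400 = 0.425, 150 mm / 400 = 0.375.

Call:
{"method": "send_rows", "body": {
  "rows": "0 0 0 -0.075 0.05 0 0.3;0 0 0 -0.1145 0.0795 0.075 0.3;0 0 0 -0.1145 0.0795 0.175 0.3;0 0 0 -0.1145 0.0795 0.275 0.3;0 0 0 -0.1145 0.0795 0.375 0.3;0 0 0 -0.1145 0.0795 0.425 0.3;0 0 0 -0.1145 0.0795 0.425 0.3;0 0 0 -0.1145 0.0795 0.425 0.3"
}}

```text
time: 18.45
eef_pos: [0.6336, -0.1023, 0.0844]
tcp_rot: [0.752, 0.659, 0.001, 0.001]
contact_force: [0.3, 0.2, 0.3]
opening: 0.649
finger_force: 0.0
```

```bash
python3 -c "
from h import *
T=shot('top')
s=ctrl.get_state();print(s['time'],s['eef_pos'],s['opening'],yaw(),tool([.6322,-.1025,.03]))
S=shot('side');I=cv2.cvtColor(S['color'],cv2.COLOR_RGB2BGR)
cv2.imwrite('pics/s5c.png',cv2.resize(I[150:310,230:430],None,fx=3.5,fy=3.5,interpolation=cv2.INTER_CUBIC))"
```

```text
18.5 [ 0.63398281 -0.10235744  0.08509419] 0.6536649362028973 -7.6 [-0.3 -1.9 55.1]
```

View pics/s5c.png

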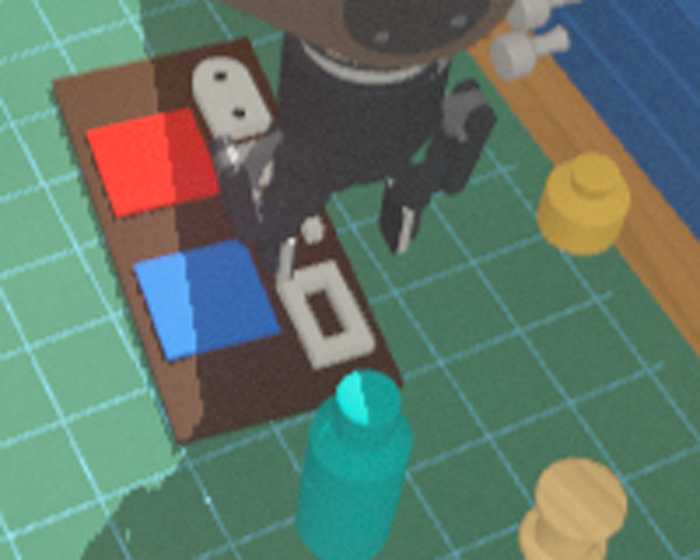

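The side crop shows the gripper straddling the frame, crop (325,310), across its short side. Both fingers are clear of the bail and the turquoise bottle.

Converted, 56 mm / 400 = 0.14, -1.9 mm / 400 = -0.0048.

Call:
{"method": "send_rows", "body": {
  "rows": "0 0 0 -0.0008 -0.0048 0.0375 0.3;0 0 0 -0.0008 -0.0048 0.075 0.3;0 0 0 -0.0008 -0.0048 0.105 0.3;0 0 0 -0.0008 -0.0048 0.125 0.3;0 0 0 -0.0008 -0.0048 0.135 0.3;0 0 0 -0.0008 -0.0048 0.14 0.3;0 0 0 -0.0008 -0.0048 0.14 0.1;0 0 0 -0.0008 -0.0048 0.14 0.1"
}}

```text
time: 19.55
eef_pos: [0.6301, -0.102, 0.0284]
tcp_rot: [0.752, 0.659, -0.001, -0.001]
contact_force: [-4.9, 0.7, 6.5]
opening: 0.553
finger_force: 3.2
```

Call:
{"method": "send_rows", "body": {
  "rows": "0 0 0 0 0 0 -0.1;0 0 0 0 0 0 -0.3;0 0 0 0 0 0 -0.6;0 0 0 0 0 0 -0.6;0 0 0 0 0 0 -0.6"
}}

```text
time: 20.18
eef_pos: [0.631, -0.1023, 0.03]
tcp_rot: [0.752, 0.659, -0.001, -0.0]
contact_force: [-4.0, 1.0, 11.2]
opening: 0.38
finger_force: 40.7
```

Converted, -220 mm / 400 = -0.55, -195 mm / 400 = -0.4875, -6 degrees / 360 = -0.0167.

Call:
{"method": "send_rows", "body": {
  "rows": "0 0 0 0 0 -0.01 -0.6;0 0 0 0 0 -0.05 -0.6;0 0 0 0 0 -0.1375 -0.6;0 0 0 0 0 -0.25 -0.6;0 0 0 0 0 -0.375 -0.6;0 0 0 0 0 -0.4875 -0.6;0 0 -0.0056 -0.05 -0.0325 -0.55 -0.6;0 0 -0.0167 -0.1375 -0.09 -0.55 -0.6"
}}

```text
time: 21.18
eef_pos: [0.5893, -0.1522, 0.2519]
tcp_rot: [0.715, 0.699, 0.002, 0.004]
contact_force: [-0.8, -1.3, -0.7]
opening: 0.385
finger_force: 39.8
```

Converted, -148 mm / 400 = -0.37, -130 mm / 400 = -0.325.

Call:
{"method": "send_rows", "body": {
  "rows": "0 0 0 -0.075 -0.0625 0 -0.6;0 0 0 -0.1625 -0.125 0 -0.6;0 0 0 -0.25 -0.1875 0 -0.6;0 0 0 -0.325 -0.2375 0 -0.6;0 0 0 -0.37 -0.2675 0 -0.6;0 0 0 -0.37 -0.2675 0 -0.6;0 0 0 -0.37 -0.2675 0 -0.6"
}}

```text
time: 22.05
eef_pos: [0.477, -0.2963, 0.2475]
tcp_rot: [0.717, 0.697, 0.0, 0.0]
contact_force: [0.0, 0.2, 0.3]
opening: 0.382
finger_force: 39.8
```

```bash
python3 -c "
from h import *
s=ctrl.get_state();print(s['time'],s['eef_pos'],s['opening'],yaw(),tool([.4679,-.2911,.06]))"
```

```text
22.05 [ 0.47698257 -0.29631766  0.24749067] 0.3824728692918388 -1.59 [  5.   -9.4 187.5]
```

Converted, 187 mm / 400 = 0.4675, -9.4 mm / 400 = -0.0235.

Call:
{"method": "send_rows", "body": {
  "rows": "0 0 0 0.0125 -0.0235 0.075 -0.6;0 0 0 0.0125 -0.0235 0.1875 -0.6;0 0 0 0.0125 -0.0235 0.3 -0.6;0 0 0 0.0125 -0.0235 0.4 -0.6;0 0 0 0.0125 -0.0235 0.45 -0.6;0 0 0 0.0125 -0.0235 0.4675 -0.6;0 0 0 0.0125 -0.0235 0.4675 -0.6;0 0 0 0.0125 -0.0235 0.4675 -0.6"
}}

```text
time: 23.05
eef_pos: [0.4684, -0.292, 0.0615]
tcp_rot: [0.717, 0.697, 0.0, 0.001]
contact_force: [0.4, 0.2, 0.4]
opening: 0.381
finger_force: 39.8
```

```bash
python3 -c "
from h import *
S=shot('side');T=shot('top')
s=ctrl.get_state();print(s['time'],s['eef_pos'],yaw(),s['contact_force'],tool([.4679,-.2911,.0285]))
print(find(S,'blank_frame'))
I=cv2.cvtColor(S['color'],cv2.COLOR_RGB2BGR)[290:420,210:380];J=cv2.cvtColor(T['color'],cv2.COLOR_RGB2BGR)[200:330,350:520]
cv2.imwrite('pics/s6.png',cv2.resize(np.hstack([I,J]),None,fx=2.3,fy=2.3,interpolation=cv2.INTER_CUBIC))"
```

```text
23.15 [ 0.46815504 -0.29199724  0.06135595] -1.59 [-0.72157154  0.20085493 -0.72839498] [ 0.9 -0.3 32.9]
[(0.62, [0.65, 0.049, 0.016], [296.0, 179.0]), (0.55, [0.471, -0.309, 0.047], [293.0, 366.0])]
```

View pics/s6.png

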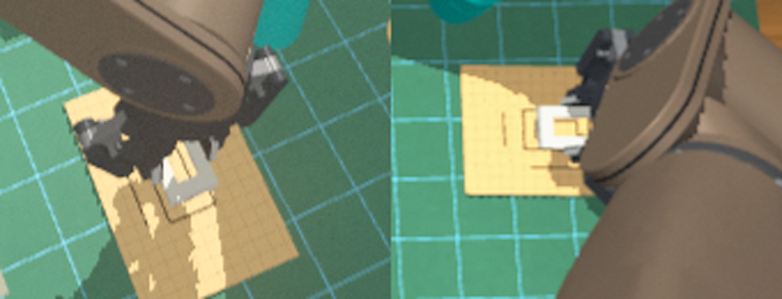

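The crops show the frame held flat above the drawing, over the outline, with the turquoise bottle clear of the gripper.

Converted, 33.4 mm / 400 = 0.0835, 33 mm / 400 = 0.0825.

Call:
{"method": "send_rows", "body": {
  "rows": "0 0 0 0.0023 -0.0008 0.03 -0.6;0 0 0 0.0023 -0.0008 0.055 -0.6;0 0 0 0.0023 -0.0008 0.0725 -0.6;0 0 0 0.0023 -0.0008 0.08 -0.6;0 0 0 0.0023 -0.0008 0.0825 -0.6;0 0 0 0.0023 -0.0008 0.0835 -0.6;0 0 0 0.0023 -0.0008 0.0835 -0.6"
}}

```text
time: 24.08
eef_pos: [0.4665, -0.2901, 0.028]
tcp_rot: [0.717, 0.697, -0.0, -0.002]
contact_force: [-5.1, 3.5, 12.1]
opening: 0.386
finger_force: 41.1
```

```bash
python3 -c "
from h import *
S=shot('side');T=shot('top')
s=ctrl.get_state();print(s['time'],s['eef_pos'],yaw(),s['contact_force'],tool([.4679,-.2911,.0285]))
I=cv2.cvtColor(S['color'],cv2.COLOR_RGB2BGR)[325:400,245:345];J=cv2.cvtColor(T['color'],cv2.COLOR_RGB2BGR)[220:295,370:470]
cv2.imwrite('pics/s7.png',cv2.resize(np.hstack([I,J]),None,fx=4,fy=4,interpolation=cv2.INTER_CUBIC))"
```

```text
24.175 [ 0.46647011 -0.29005376  0.02797433] -1.58 [-5.63732441  4.51022158 12.5341976 ] [-1.   1.5 -0.5]
```

View pics/s7.png

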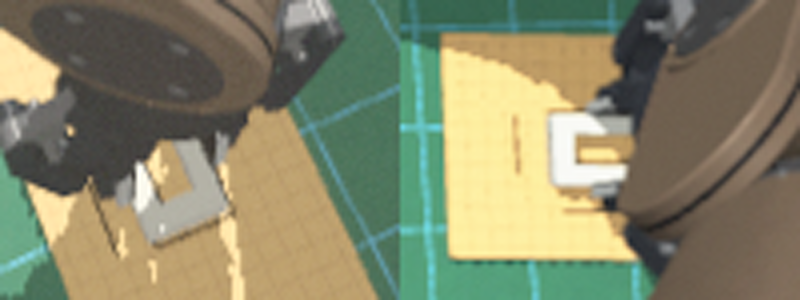

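The frame is down on the drawing with about 12 N on it, so I ease off slightly, release and look.

Converted, -110 mm / 400 = -0.275, -60 mm / 400 = -0.15.

Call:
{"method": "send_rows", "body": {
  "rows": "0 0 0 0 0 -0.0015 -0.6;0 0 0 0 0 -0.002 -0.4;0 0 0 0 0 -0.002 -0.1;0 0 0 0 0 -0.002 0.2;0 0 0 0 0 -0.002 0.3;0 0 0 0 0 -0.0375 0.3;0 0 0 0 0 -0.15 0.3;0 0 0 0 0 -0.275 0.3"
}}

```text
time: 25.18
eef_pos: [0.4668, -0.2903, 0.138]
tcp_rot: [0.717, 0.697, -0.0, -0.001]
contact_force: [-0.0, -0.1, -0.7]
opening: 0.649
finger_force: 0.0
```

Converted, 250 mm / 400 = 0.625, 210 mm / 400 = 0.525.

Call:
{"method": "send_rows", "body": {
  "rows": "0 0 0 0.125 0.025 -0.1 0.3;0 0 0 0.25 0.05 -0.2 0.3;0 0 0 0.3875 0.05 -0.25 0.3;0 0 0 0.525 0.05 -0.25 0.3;0 0 0 0.625 0.05 -0.25 0.3;0 0 0 0.625 0.05 -0.25 0.3;0 0 0 0.625 0.05 -0.25 0.3"
}}

```text
time: 26.05
eef_pos: [0.4942, -0.0416, 0.2373]
tcp_rot: [0.717, 0.697, 0.0, 0.001]
contact_force: [0.1, -0.3, -0.2]
opening: 0.645
finger_force: 0.0
```

```bash
python3 -c "
from h import *
S=shot('side');T=shot('top')
s=ctrl.get_state();print(s['time'],s['eef_pos'],yaw(),s['contact_force'])
for p,b in((T,(385,230,465,285)),(S,(255,335,320,400))):
  for c in blobs(p,'metal',b): print('metal',rect(p,c,.014))
for c in blobs(T,'kraft',(370,220,475,295),300): print('draw',rect(T,c,.004))
for c in blobs(S,'kraft',(230,300,350,420),300): print('drawS',rect(S,c,.004))
I=cv2.cvtColor(S['color'],cv2.COLOR_RGB2BGR)[325:400,245:345];J=cv2.cvtColor(T['color'],cv2.COLOR_RGB2BGR)[220:295,370:470]
cv2.imwrite('pics/s8.png',cv2.resize(np.hstack([I,J]),None,fx=4,fy=4,interpolation=cv2.INTER_CUBIC))"
```

```text
26.15 [ 0.49419473 -0.04221809  0.2369353 ] -1.68 [ 0.06494027 -0.25882527  0.79930874]
metal [ 467.2 -287.2   58.3   33.1   88.8]
metal [ 466.2 -290.9   58.5   35.4   88.4]
draw [ 468.  -300.1  141.   110.8   88. ]
drawS [ 468.2 -292.3  161.   110.3   88.1]
```

View pics/s8.png

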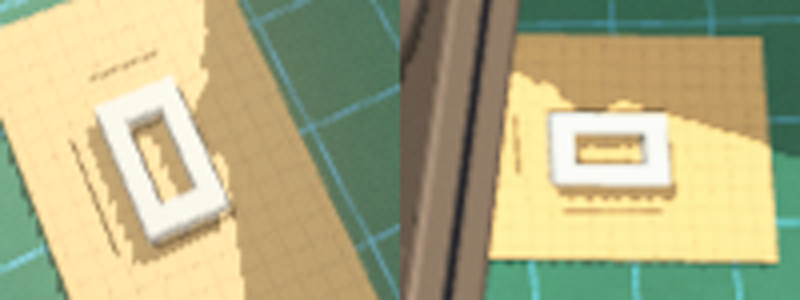

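The frame lies flat on the drawing, about on the outline. I compare it more finely with the inked outline seen in the earlier pictures.

Run:
```python
from h import *
T=shot('top');S=shot('side')
s=ctrl.get_state()
for p,old,bi,bm in((T,'top0',(404,244,440,268),(385,230,465,285)),(S,'side0',(268,343,306,390),(255,335,320,400))):
    q=dict(p); q['color']=cv2.cvtColor(cv2.imread(f'pics/{old}.png'),cv2.COLOR_BGR2RGB)
    f=8
    def up(im,b): return cv2.resize(im[b[1]:b[3],b[0]:b[2]],None,fx=f,fy=f,interpolation=cv2.INTER_CUBIC)
    def cnt(m,b,z):
        cs,_=cv2.findContours(m.astype(np.uint8),cv2.RETR_EXTERNAL,cv2.CHAIN_APPROX_NONE)
        c=max(cs,key=lambda c:cv2.contourArea(cv2.convexHull(c)))
        w=np.array([p2w(p,(k[0]/f+b[0]-.44,k[1]/f+b[1]-.44),z)[:2] for k in c[:,0]],np.float32)*1000
        (x,y),(a,bb),t=cv2.minAreaRect(w); return np.round([x,y,a,bb,t],1)
    g=q['color'].astype(float).mean(2).astype(np.float32)
    bg=cv2.morphologyEx(g,cv2.MORPH_CLOSE,np.ones((7,7)))
    print('ink',[cnt(up(g/bg,bi)<th,bi,.004) for th in(.8,.85)])
    h=cv2.cvtColor(p['color'],cv2.COLOR_RGB2HSV).astype(np.float32); u=up(h,bm)
    print('blank',[cnt((u[...,1]<50)&(u[...,2]>v),bm,.014) for v in(130,200,225)])
```

```text
ink [array([ 459.5, -311.5,   20.7,   41.8,   45.3]), array([ 468.8, -290.1,   60.1,   37.6,   88.8])]
blank [array([ 466.6, -287.2,   59. ,   35.4,   88.5]), array([ 466.5, -287.2,   59.1,   35.3,   88.1]), array([ 466.6, -287.3,   58.7,   34.9,   88.5])]
ink [array([ 456.5, -292. ,   19.9,   60. ,    7.3]), array([ 469.1, -292. ,   59.1,   38.3,   88.2])]
blank [array([ 466.2, -290.9,   59.5,   36. ,   88.4]), array([ 466.4, -290.4,   58.4,   35.4,   88.8]), array([ 466.5, -289.6,   56.7,   35. ,   88.9])]
```

Converted, -248.8 mm / 400 = -0.622, -210 mm / 400 = -0.525.

Call:
{"method": "send_rows", "body": {
  "rows": "0 0 0 -0.125 -0.01 0 0.3;0 0 0 -0.2625 -0.02 0 0.3;0 0 0 -0.4 -0.0325 0 0.3;0 0 0 -0.525 -0.0425 0 0.3;0 0 0 -0.622 -0.052 0.05 0.3;0 0 0 -0.622 -0.052 0.175 0.3;0 0 0 -0.622 -0.052 0.325 0.3;0 0 0 -0.622 -0.052 0.4125 0.3"
}}

```text
time: 27.25
eef_pos: [0.4644, -0.2892, 0.0681]
tcp_rot: [0.718, 0.696, -0.0, -0.002]
contact_force: [-0.7, -0.2, -0.2]
opening: 0.654
finger_force: 0.0
```

Converted, 10 mm / 400 = 0.025.

Call:
{"method": "send_rows", "body": {
  "rows": "0 0 0 0 0 0.025 0.3;0 0 0 0 0 0.025 0.3;0 0 0 0 0 0.025 0.3"
}}

```text
time: 27.62
eef_pos: [0.4676, -0.2906, 0.0638]
tcp_rot: [0.717, 0.697, 0.0, 0.002]
contact_force: [0.1, 0.7, -0.2]
opening: 0.65
finger_force: 0.0
```

```bash
python3 -c "
from h import *
s=ctrl.get_state();print(s['time'],s['eef_pos'],s['opening'],yaw(),tool([.4667,-.2902,.0295]))"
```

```text
27.625 [ 0.46758818 -0.29062448  0.06379979] 0.6497857573894611 -1.61 [ 0.5 -1.  34.3]
```

Converted, 34 mm / 400 = 0.085, 32 mm / 400 = 0.08.

Call:
{"method": "send_rows", "body": {
  "rows": "0 0 0 0.0013 -0.0025 0.035 0.3;0 0 0 0.0013 -0.0025 0.065 0.3;0 0 0 0.0013 -0.0025 0.08 0.3;0 0 0 0.0013 -0.0025 0.085 0.3;0 0 0 0.0013 -0.0025 0.085 0;0 0 0 0.0013 -0.0025 0.085 -0.2;0 0 0 0.0013 -0.0025 0.085 -0.6;0 0 0 0.0013 -0.0025 0.085 -0.6"
}}

```text
time: 28.62
eef_pos: [0.4658, -0.2892, 0.0283]
tcp_rot: [0.717, 0.697, 0.0, 0.001]
contact_force: [-0.4, -0.8, 2.3]
opening: 0.379
finger_force: 40.3
```

Converted, -10 mm / 400 = -0.025, -5 mm / 400 = -0.0125.

Call:
{"method": "send_rows", "body": {
  "rows": "0 0 0 0 0 0 -0.6;0 0 0 0 0 -0.0125 -0.6;0 0 0 0 0 -0.025 -0.6;0 0 0 0 0 -0.025 -0.6;0 0 0 0 0 -0.025 -0.6"
}}

```text
time: 29.25
eef_pos: [0.4652, -0.2887, 0.0375]
tcp_rot: [0.717, 0.697, -0.0, -0.0]
contact_force: [0.6, -0.1, -1.2]
opening: 0.383
finger_force: 40.0
```

```bash
python3 -c "
from h import *
s=ctrl.get_state();print(s['time'],s['eef_pos'],s['opening'],s['contact_force'],yaw(),tool([.4686,-.2921,.0295]))"
```

```text
29.25 [ 0.46524376 -0.28870989  0.03751112] 0.3825398036229619 [ 0.56746746 -0.07198196 -1.21297512] -1.6 [-3.3  3.5  8. ]
```

Converted, 5 mm / 400 = 0.0125, -2.3 mm / 400 = -0.0058.

Call:
{"method": "send_rows", "body": {
  "rows": "0 0 0 -0.0058 0.0085 0 -0.6;0 0 0 -0.0058 0.0085 0.0075 -0.6;0 0 0 -0.0058 0.0085 0.0125 -0.6;0 0 0 -0.0058 0.0085 0.0125 -0.6;0 0 0 -0.0058 0.0085 0.0125 -0.6"
}}

```text
time: 29.88
eef_pos: [0.4687, -0.2912, 0.0326]
tcp_rot: [0.717, 0.697, 0.0, -0.0]
contact_force: [0.1, -0.4, 1.1]
opening: 0.381
finger_force: 40.0
```

```bash
python3 -c "
from h import *
for i in range(3):
  s=ctrl.get_state();print(s['time'],s['eef_pos'],tool([.4686,-.2911,.0285]));shot('top')"
```

```text
29.875 [ 0.46866401 -0.29117997  0.03255154] [ 0.1 -0.1  4.1]
29.925 [ 0.46871349 -0.29120965  0.03262404] [ 0.1 -0.1  4.1]
29.975 [ 0.46875062 -0.29124317  0.03269387] [ 0.1 -0.2  4.2]
```

Converted, 4 mm / 400 = 0.01, 3.5 mm / 400 = 0.0088.

Call:
{"method": "send_rows", "body": {
  "rows": "0 0 0 0.0003 0 0.005 -0.6;0 0 0 0.0003 0 0.0088 -0.6;0 0 0 0.0003 0 0.01 -0.6;0 0 0 0.0003 0 0.01 -0.6;0 0 0 0.0003 0 0.01 -0.6"
}}

```text
time: 30.65
eef_pos: [0.4687, -0.2912, 0.0287]
tcp_rot: [0.717, 0.697, -0.0, 0.0]
contact_force: [0.6, 0.8, -1.1]
opening: 0.382
finger_force: 40.0
```

Call:
{"method": "send_rows", "body": {
  "rows": "0 0 0 0 0 0 -0.4;0 0 0 0 0 0 -0.1;0 0 0 0 0 0 0.2;0 0 0 0 0 0 0.3;0 0 0 0 0 -0.025 0.3;0 0 0 0 0 -0.125 0.3;0 0 0 0 0 -0.2625 0.4;0 0 0 0.075 0.025 -0.375 0.6"
}}

```text
time: 31.65
eef_pos: [0.4799, -0.2628, 0.1819]
tcp_rot: [0.718, 0.696, 0.0, 0.002]
contact_force: [0.2, -0.5, -0.7]
opening: 0.804
finger_force: 0.0
```

Call:
{"method": "send_rows", "body": {
  "rows": "0 0 0 0.125 -0.005 -0.05 1;0 0 0 0.25 -0.01 -0.125 1;0 0 0 0.3875 -0.015 -0.15 1;0 0 0 0.525 -0.02 -0.15 1;0 0 0 0.6625 -0.025 -0.15 1;0 0 0 0.8 -0.03 -0.15 1;0 0 0 0.925 -0.035 -0.15 1;0 0 0 1 -0.04 -0.15 1"
}}

```text
time: 32.65
eef_pos: [0.4743, 0.1411, 0.2395]
tcp_rot: [0.716, 0.698, 0.001, 0.0]
contact_force: [0.6, 1.0, 0.3]
opening: 1.004
finger_force: 0.0
```

```bash
cat > chk.py <<'E'
from h import *
T=shot('top');S=shot('side')
s=ctrl.get_state();print(s['time'],s['eef_pos'],yaw())
f=8
for p,bm in((T,(385,230,465,285)),(S,(255,335,320,400))):
    h=cv2.cvtColor(p['color'],cv2.COLOR_RGB2HSV).astype(np.float32); u=cv2.resize(h[bm[1]:bm[3],bm[0]:bm[2]],None,fx=f,fy=f,interpolation=cv2.INTER_CUBIC)
    for v in(130,225):
        cs,_=cv2.findContours(((u[...,1]<50)&(u[...,2]>v)).astype(np.uint8),cv2.RETR_EXTERNAL,cv2.CHAIN_APPROX_NONE)
        c=max(cs,key=lambda c:cv2.contourArea(cv2.convexHull(c)))
        w=np.array([p2w(p,(k[0]/f+bm[0]-.44,k[1]/f+bm[1]-.44),.014)[:2] for k in c[:,0]],np.float32)*1000
        print(v,np.round(np.hstack(cv2.minAreaRect(w)),1))
I=cv2.cvtColor(S['color'],cv2.COLOR_RGB2BGR);J=cv2.cvtColor(T['color'],cv2.COLOR_RGB2BGR)[140:300,60:480]
cv2.imwrite('pics/chk.png',cv2.resize(J,None,fx=1.9,fy=1.9))
E
python3 chk.py
```

```text
32.75 [0.474235   0.14125714 0.23936799] -1.36
130 [ 468.5 -289.1   59.6   35.7   88.4]
225 [ 469.  -290.    58.2   34.8   87.6]
130 [ 467.9 -293.    59.2   35.9   88.5]
225 [ 468.6 -291.7   56.9   34.5   89. ]
```

Run:
```python
from h import *
T=shot('top');S=shot('side','s9')
def tri(a,b):
    A=[];
    for p,(u,v) in((T,a),(S,b)):
        P=np.diag([p['fx'],p['fy'],1.])@p['extrinsics'][:3]; P[:2]+=np.outer([p['cx'],p['cy']],p['extrinsics'][2])
        A.append(P)
    X=cv2.triangulatePoints(A[0],A[1],np.array(a,float).reshape(2,1),np.array(b,float).reshape(2,1)); return (X[:3]/X[3]).ravel().round(4)
for col in('red','blue'):
    out={}
    for p,box,n in((T,(60,190,170,330),'T'),(S,(110,65,225,160),'S')):
        for c in blobs(p,col,box,40):
            m=cv2.moments(c); uv=(m['m10']/m['m00'],m['m01']/m['m00']); x,y,w,h=cv2.boundingRect(c)
            print(col,n,(x,y,w,h),np.round(uv,1),p2w(p,uv,.1165).round(4)); out.setdefault(n,[]).append(uv)
    for a in out.get('T',[]):
        for b in out.get('S',[]): print('  tri',tri(a,b))
s=ctrl.get_state();print(s['time'],s['eef_pos'],yaw(),tool([.513,.315,.2]))
```

```text
red S (180, 107, 22, 16) [191.6 115.5] [0.4911 0.2096 0.1165]
red S (179, 76, 15, 16) [186.1  83.2] [0.5124 0.3106 0.1165]
blue T (95, 279, 8, 15) [ 98.4 286.1] [0.4229 0.3009 0.1165]
blue T (112, 274, 12, 25) [119.2 285.5] [0.4233 0.2661 0.1165]
blue S (142, 118, 23, 16) [154.2 127. ] [0.4133 0.2077 0.1165]
blue S (138, 87, 16, 17) [145.6  94.5] [0.4239 0.3098 0.1165]
  tri [ 0.4262  0.3501 -0.0121]
  tri [0.4227 0.2971 0.1266]
  tri [0.4228 0.2917 0.0403]
  tri [0.42   0.2505 0.1635]
32.85 [0.47459846 0.13901081 0.23909624] -1.52 [177.   33.7  39. ]
```

View pics/chk.png

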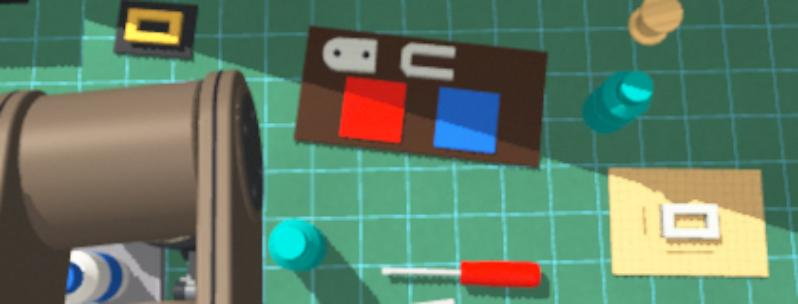

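The top crop shows the frame on its outline at crop (690,222), both coasters free, and the tongue and bail untouched. The arm hides the tray in this view. I fit the caps in the saved pictures.

```bash
cat >> h.py <<'E'
from scipy.optimize import least_squares
def capfit(p,c,z0):
    "xy (mm) of bottle axis whose cap silhouette has the contour's centroid"
    def cen(c): m=cv2.moments(c); return np.array([m['m10'],m['m01']])/m['m00']
    a=np.linspace(0,2*np.pi,40)
    def sil(x): return cen(cv2.convexHull(np.array([w2p(p,[x[0]+.015*np.cos(t),x[1]+.015*np.sin(t),z0+z]) for z in(.101,.125) for t in a],np.float32)))
    t=cen(c); x0=p2w(p,t,z0+.115)[:2]
    return (least_squares(lambda x:sil(x)-t,x0,diff_step=1e-4).x*1000).round(1)
E
python3 - <<'E'
from h import *
T=shot('top');S=shot('side')
def old(p,n): q=dict(p);q['color']=cv2.cvtColor(cv2.imread(f'pics/{n}.png'),cv2.COLOR_BGR2RGB);return q
for n,p,col,box,z0 in [('top0',T,'red',(245,170,272,197),.009),('side0',S,'red',(262,145,290,172),.009),('top0',T,'blue',(300,178,326,200),.009),('side0',S,'blue',(280,186,306,212),.009),
  ('top0',T,'red',(238,197,275,217),0),
  ('t4',T,'red',(60,200,170,330),.004),('t4',T,'blue',(60,200,170,330),.004),('s4',S,'red',(110,65,225,160),.004),('s4',S,'blue',(110,65,225,160),.004)]:
    q=old(p,n)
    for c in blobs(q,col,box,40): print(n,col,cv2.boundingRect(c),cv2.contourArea(c),capfit(q,c,z0))
E
```

```text
top0 red (249, 175, 16, 19) 208.0 [592.1  31.3]
side0 red (267, 149, 16, 20) 233.5 [592.   30.4]
top0 blue (305, 180, 17, 18) 204.0 [582.7 -67.4]
side0 blue (285, 189, 16, 20) 206.5 [580.9 -69.6]
top0 red (238, 197, 35, 19) 379.0 [554.1  35.8]
t4 red (109, 227, 17, 25) 101.0 [498.8 267.4]
t4 red (84, 224, 21, 18) 262.5 [512.9 312.9]
t4 blue (81, 278, 22, 17) 279.0 [423.7 311.8]
t4 blue (111, 274, 13, 25) 87.5 [423.3 265.5]
s4 red (180, 106, 22, 17) 189.0 [491.  208.9]
s4 red (179, 76, 15, 16) 172.0 [512.3 309.8]
s4 blue (143, 118, 22, 16) 176.5 [413.2 206.7]
s4 blue (138, 87, 14, 10) 76.5 [424.5 320.7]
```

Converted, 173.6 mm / 400 = 0.434, 100 mm / 400 = 0.25.

Call:
{"method": "send_rows", "body": {
  "rows": "0 0 0 0.125 0.025 0 0.9;0 0 0 0.25 0.05 0 0.9;0 0 0 0.3625 0.07 0 0.9;0 0 0 0.434 0.083 0.025 0.9;0 0 0 0.434 0.083 0.0875 0.9;0 0 0 0.434 0.083 0.125 0.9;0 0 0 0.434 0.083 0.125 0.9;0 0 0 0.434 0.083 0.125 0.9"
}}

```text
time: 33.95
eef_pos: [0.5135, 0.311, 0.1896]
tcp_rot: [0.717, 0.697, 0.001, 0.0]
contact_force: [1.0, -0.5, 0.3]
opening: 0.95
finger_force: 0.0
```

```bash
python3 -c "
from h import *
s=ctrl.get_state();print(s['time'],s['eef_pos'],s['opening'],yaw(),tool([.5126,.3115,.0865]))"
```

```text
33.95 [0.51345245 0.31095802 0.18959232] 0.9500196824087925 -1.67 [  0.5  -1.  103.1]
```

Converted, 103 mm / 400 = 0.2575, 102 mm / 400 = 0.255.

Call:
{"method": "send_rows", "body": {
  "rows": "0 0 0 0.0013 -0.0025 0.0625 0.9;0 0 0 0.0013 -0.0025 0.1375 0.9;0 0 0 0.0013 -0.0025 0.2 0.9;0 0 0 0.0013 -0.0025 0.2375 0.9;0 0 0 0.0013 -0.0025 0.255 0.9;0 0 0 0.0013 -0.0025 0.2575 0.9;0 0 0 0.0013 -0.0025 0.2575 0.9;0 0 0 0.0013 -0.0025 0.2575 0.4"
}}

```text
time: 34.95
eef_pos: [0.5123, 0.3123, 0.0866]
tcp_rot: [0.717, 0.697, 0.001, 0.0]
contact_force: [-0.4, 1.0, 0.6]
opening: 0.763
finger_force: 0.0
```

Call:
{"method": "send_rows", "body": {
  "rows": "0 0 0 0 0 0 0;0 0 0 0 0 0 -0.3;0 0 0 0 0 0 -0.3;0 0 0 0 0 0 -0.3;0 0 0 0 0 0 -0.3"
}}

```text
time: 35.58
eef_pos: [0.5124, 0.3122, 0.0865]
tcp_rot: [0.717, 0.697, 0.001, 0.0]
contact_force: [0.9, -0.4, 5.4]
opening: 0.546
finger_force: 41.6
```

Converted, -140 mm / 400 = -0.35, -135 mm / 400 = -0.3375.

Call:
{"method": "send_rows", "body": {
  "rows": "0 0 0 0 0 -0.0375 -0.3;0 0 0 0 0 -0.1125 -0.3;0 0 0 0 0 -0.2125 -0.3;0 0 0 0 0 -0.3 -0.3;0 0 0 -0.0375 0.0125 -0.3375 -0.3;0 0 0 -0.1125 0.035 -0.35 -0.3;0 0 0 -0.2125 0.0675 -0.35 -0.3;0 0 0 -0.3125 0.1 -0.35 -0.3"
}}

```text
time: 36.58
eef_pos: [0.5475, 0.1838, 0.224]
tcp_rot: [0.717, 0.697, -0.001, -0.001]
contact_force: [0.3, -0.3, -1.8]
opening: 0.55
finger_force: 41.5
```

Converted, -150 mm / 400 = -0.375, -140 mm / 400 = -0.35.

Call:
{"method": "send_rows", "body": {
  "rows": "0 0 0 -0.1 0.0325 0 -0.3;0 0 0 -0.2 0.065 0 -0.3;0 0 0 -0.2875 0.0925 0 -0.3;0 0 0 -0.35 0.1125 0 -0.3;0 0 0 -0.375 0.12 0 -0.3;0 0 0 -0.375 0.12 0 -0.3;0 0 0 -0.375 0.12 0 -0.3;0 0 0 -0.375 0.12 0 -0.3"
}}

```text
time: 37.58
eef_pos: [0.5918, 0.0356, 0.2256]
tcp_rot: [0.716, 0.698, -0.0, -0.0]
contact_force: [0.3, -0.6, -2.1]
opening: 0.549
finger_force: 41.5
```

```bash
python3 -c "
from h import *
s=ctrl.get_state();print(s['time'],s['eef_pos'],s['opening'],yaw(),tool([.5925,.0349,.0915]))"
```

```text
37.575 [0.59177152 0.03560122 0.22557505] 0.5490069597926769 -1.52 [ -0.7   0.8 134.1]
```

Converted, 134 mm / 400 = 0.335, 131 mm / 400 = 0.3275.

Call:
{"method": "send_rows", "body": {
  "rows": "0 0 0 -0.0018 0.002 0.075 -0.3;0 0 0 -0.0018 0.002 0.175 -0.3;0 0 0 -0.0018 0.002 0.2625 -0.3;0 0 0 -0.0018 0.002 0.31 -0.3;0 0 0 -0.0018 0.002 0.3275 -0.3;0 0 0 -0.0018 0.002 0.335 -0.3;0 0 0 -0.0018 0.002 0.335 -0.3;0 0 0 -0.0018 0.002 0.335 -0.3"
}}

```text
time: 38.58
eef_pos: [0.5936, 0.0338, 0.0929]
tcp_rot: [0.717, 0.697, 0.001, 0.001]
contact_force: [1.0, 0.6, -0.9]
opening: 0.55
finger_force: 41.5
```

Converted, -150 mm / 400 = -0.375, -130 mm / 400 = -0.325.

Call:
{"method": "send_rows", "body": {
  "rows": "0 0 0 0 0 0 0.1;0 0 0 0 0 0 0.5;0 0 0 0 0 0 0.8;0 0 0 0 0 0 0.8;0 0 0 0 0 -0.075 0.8;0 0 0 0 0 -0.2 0.8;0 0 0 0 0 -0.325 0.8;0 0 0 0.1 -0.05 -0.375 0.9"
}}

```text
time: 39.58
eef_pos: [0.5764, 0.0731, 0.2464]
tcp_rot: [0.718, 0.696, 0.003, 0.003]
contact_force: [-0.4, 0.1, -0.7]
opening: 0.951
finger_force: 0.0
```

Converted, 235 mm / 400 = 0.5875, 215 mm / 400 = 0.5375.

Call:
{"method": "send_rows", "body": {
  "rows": "0 0 0 0.1 -0.075 0 0.9;0 0 0 0.2125 -0.145 0 0.9;0 0 0 0.325 -0.215 0 0.9;0 0 0 0.4375 -0.285 0 0.9;0 0 0 0.5375 -0.3475 0 0.9;0 0 0 0.5875 -0.38 0 0.9;0 0 0 0.5875 -0.38 0 0.9;0 0 0 0.5875 -0.38 0 0.9"
}}

```text
time: 40.58
eef_pos: [0.4289, 0.3132, 0.2417]
tcp_rot: [0.717, 0.697, -0.0, 0.0]
contact_force: [0.4, -0.2, 0.8]
opening: 0.952
finger_force: 0.0
```

```bash
cat > chk2.py <<'E'
from h import *
T=shot('top','t10');S=shot('side','s10')
for n,p,b in(('T',T,(215,150,350,228)),('S',S,(245,140,345,275))):
  for col in('red','blue'):
    for c in blobs(p,col,b,40): print(n,col,cv2.boundingRect(c),'cap',capfit(p,c,.009),'coaster',rect(p,c,.009))
for c in blobs(T,'blue',(60,200,170,330),40): print('blue tray T',capfit(T,c,.004))
for c in blobs(S,'blue',(110,65,225,160),40): print('blue tray S',capfit(S,c,.004))
s=ctrl.get_state();print(s['time'],s['eef_pos'],s['opening'],yaw(),tool([.4227,.3105,.0865]))
E
python3 chk2.py
```

```text
T red (238, 180, 36, 36) cap [557.  33.] coaster [592.5  35.7  66.9  66.2  82.8]
T red (248, 175, 16, 18) cap [593.8  33.7] coaster [621.4  35.8  35.4  30.5  -1. ]
T blue (288, 186, 35, 35) cap [557.4 -52.6] coaster [579.5 -63.6  65.3  64.8  -7.4]
S red (255, 181, 39, 31) cap [553. -52.] coaster [593.6  37.1  77.9  67.5  79.9]
S red (267, 148, 16, 20) cap [593.7  32.8] coaster [638.2 128.5  56.2  32.8  66. ]
S blue (269, 218, 41, 35) cap [ 543.2 -134.7] coaster [578.9 -66.5  65.   63.9  82.3]
blue tray T [423.7 311.8]
blue tray T [423.6 265.4]
blue tray S [413.3 207.2]
blue tray S [424.5 320.7]
40.675 [0.42918185 0.31283965 0.24162133] 0.9470999637367646 -1.68 [ -2.5  -6.4 155.1]
```

Converted, 154.5 mm / 400 = 0.3863, 148 mm / 400 = 0.37.

Call:
{"method": "send_rows", "body": {
  "rows": "0 0 0 -0.006 -0.0148 0.05 0.9;0 0 0 -0.006 -0.0148 0.1375 0.9;0 0 0 -0.006 -0.0148 0.2375 0.9;0 0 0 -0.006 -0.0148 0.325 0.9;0 0 0 -0.006 -0.0148 0.37 0.9;0 0 0 -0.006 -0.0148 0.3863 0.9;0 0 0 -0.006 -0.0148 0.3863 0.9;0 0 0 -0.006 -0.0148 0.3863 0.4"
}}

```text
time: 41.68
eef_pos: [0.4237, 0.3119, 0.0887]
tcp_rot: [0.717, 0.697, 0.001, 0.0]
contact_force: [-0.6, 0.8, -0.8]
opening: 0.765
finger_force: 0.0
```

Call:
{"method": "send_rows", "body": {
  "rows": "0 0 0 0 0 0 0;0 0 0 0 0 0 -0.3;0 0 0 0 0 0 -0.3;0 0 0 0 0 0 -0.3;0 0 0 0 0 0 -0.3"
}}

```text
time: 42.3
eef_pos: [0.4237, 0.3119, 0.0886]
tcp_rot: [0.717, 0.697, 0.001, 0.0]
contact_force: [-0.1, -0.5, 5.4]
opening: 0.548
finger_force: 41.5
```

Converted, -175 mm / 400 = -0.4375, -165 mm / 400 = -0.4125.

Call:
{"method": "send_rows", "body": {
  "rows": "0 0 0 0 0 -0.0375 -0.3;0 0 0 0 0 -0.1125 -0.3;0 0 0 0 0 -0.2125 -0.3;0 0 0 0 0 -0.325 -0.3;0 0 0 -0.0375 0.0175 -0.4125 -0.3;0 0 0 -0.1125 0.05 -0.4375 -0.3;0 0 0 -0.2125 0.095 -0.4375 -0.3;0 0 0 -0.3125 0.14 -0.4375 -0.3"
}}

```text
time: 43.3
eef_pos: [0.4746, 0.1838, 0.2621]
tcp_rot: [0.717, 0.697, -0.0, -0.0]
contact_force: [0.6, -0.5, -1.6]
opening: 0.546
finger_force: 41.8
```

Converted, -245 mm / 400 = -0.6125, -232 mm / 400 = -0.58.

Call:
{"method": "send_rows", "body": {
  "rows": "0 0 0 -0.1 0.045 0 -0.3;0 0 0 -0.205 0.0925 0 -0.3;0 0 0 -0.31 0.14 0 -0.3;0 0 0 -0.415 0.1875 0 -0.3;0 0 0 -0.5125 0.23 0 -0.3;0 0 0 -0.58 0.26 0 -0.3;0 0 0 -0.6125 0.275 0 -0.3;0 0 0 -0.6125 0.275 0 -0.3"
}}

```text
time: 44.3
eef_pos: [0.5779, -0.0632, 0.2617]
tcp_rot: [0.717, 0.697, -0.0, -0.001]
contact_force: [0.2, 0.5, -2.2]
opening: 0.546
finger_force: 41.8
```

Call:
{"method": "send_rows", "body": {
  "rows": "0 0 0 0 0 0 -0.3;0 0 0 0 0 0 -0.3;0 0 0 0 0 0 -0.3"
}}

```text
time: 44.68
eef_pos: [0.5781, -0.0623, 0.2623]
tcp_rot: [0.717, 0.698, 0.0, 0.0]
contact_force: [-0.7, -0.3, -1.9]
opening: 0.55
finger_force: 41.8
```

```bash
python3 -c "
from h import *
s=ctrl.get_state();print(s['time'],s['eef_pos'],s['opening'],yaw(),tool([.579,-.064,.0935]))"
```

```text
44.675 [ 0.57806576 -0.06230705  0.26227012] 0.550036006636347 -1.54 [ -1.7   1.  168.8]
```

Converted, 169 mm / 400 = 0.4225, 164 mm / 400 = 0.41.

Call:
{"method": "send_rows", "body": {
  "rows": "0 0 0 -0.003 0.001 0.0875 -0.3;0 0 0 -0.003 0.001 0.2 -0.3;0 0 0 -0.003 0.001 0.3125 -0.3;0 0 0 -0.003 0.001 0.3825 -0.3;0 0 0 -0.003 0.001 0.41 -0.3;0 0 0 -0.003 0.001 0.4225 -0.3;0 0 0 -0.003 0.001 0.4225 -0.3;0 0 0 -0.003 0.001 0.4225 -0.3"
}}

```text
time: 45.68
eef_pos: [0.5796, -0.0645, 0.0946]
tcp_rot: [0.717, 0.697, 0.001, 0.001]
contact_force: [-0.4, 0.4, -1.9]
opening: 0.547
finger_force: 41.8
```

Converted, -150 mm / 400 = -0.375, -130 mm / 400 = -0.325.

Call:
{"method": "send_rows", "body": {
  "rows": "0 0 0 0 0 0 0.1;0 0 0 0 0 0 0.5;0 0 0 0 0 0 0.8;0 0 0 0 0 0 0.8;0 0 0 0 0 -0.075 0.8;0 0 0 0 0 -0.2 0.8;0 0 0 0 0 -0.325 0.8;0 0 0 0.1 -0.05 -0.375 0.9"
}}

```text
time: 46.68
eef_pos: [0.562, -0.0254, 0.2479]
tcp_rot: [0.718, 0.696, 0.002, 0.003]
contact_force: [0.3, 0.7, -0.1]
opening: 0.952
finger_force: 0.0
```

Converted, 280 mm / 400 = 0.7, 240 mm / 400 = 0.6.

Call:
{"method": "send_rows", "body": {
  "rows": "0 0 0 0.1 -0.075 0 0.9;0 0 0 0.225 -0.145 0 0.9;0 0 0 0.35 -0.2 0 0.9;0 0 0 0.475 -0.225 0 0.9;0 0 0 0.6 -0.225 0 0.9;0 0 0 0.7 -0.225 0 0.9;0 0 0 0.7 -0.225 0 0.9;0 0 0 0.7 -0.225 0 0.9"
}}

```text
time: 47.68
eef_pos: [0.4774, 0.2584, 0.243]
tcp_rot: [0.717, 0.697, -0.0, 0.0]
contact_force: [0.5, -0.2, -0.6]
opening: 0.952
finger_force: 0.0
```

```bash
python3 chk2.py; python3 chk.py
```

```text
T red (238, 180, 36, 36) cap [556.9  32.9] coaster [592.5  35.7  66.9  66.2  82.8]
T red (248, 175, 16, 18) cap [593.8  33.7] coaster [621.4  35.8  35.4  30.5  -1. ]
T blue (288, 186, 34, 35) cap [548.  -45.1] coaster [579.4 -63.7  65.   64.7  -8.1]
T blue (304, 182, 17, 18) cap [579.3 -65.8] coaster [604.6 -78.4  35.2  32.6  -1.1]
S red (255, 181, 32, 31) cap [547.4 -44.3] coaster [585.3  34.8  77.8  64.1  62.8]
S red (267, 148, 16, 20) cap [593.8  32.9] coaster [638.2 128.5  56.2  32.8  66. ]
S blue (269, 223, 41, 30) cap [ 540.5 -138.7] coaster [579.2 -66.3  64.6  63.4  82.1]
S blue (283, 189, 16, 20) cap [577.9 -67.6] coaster [621.   12.   49.2  30.5  65. ]
47.775 [0.47765096 0.25776045 0.24305444] 0.9483275557432861 -1.67 [ 51.2 -56.4 156.5]
47.875 [0.47776186 0.25768234 0.24315954] -1.69
130 [ 468.4 -289.1   59.4   35.4   88.4]
225 [ 469.1 -290.    57.2   34.1   87.5]
130 [ 468.  -293.    59.2   35.9   88.3]
225 [ 468.6 -291.7   56.9   34.5   89. ]
```

View pics/s10.png

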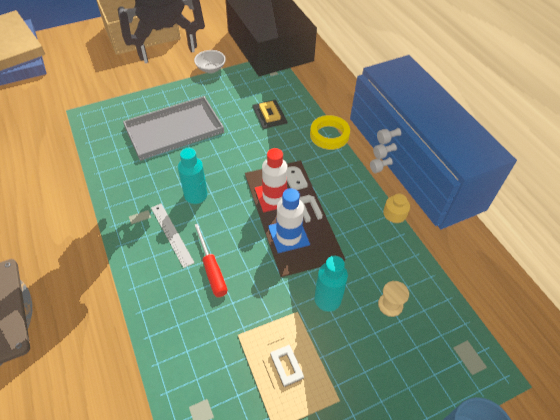

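Red stands within about 2 mm of the middle of its coaster and blue within about 2 mm of its own. The frame is on the outline to within about 1 mm, and the other two blanks have not moved. The arm is clear of everything, so I hand in the job.

```bash
python3 -c "
from plant import ctrl
print(ctrl.sign_off())"
```

```text
the job is handed in; nothing more can be done
None
```

The job is handed in at about 48 s: after both bottles were cleared to the tray, the frame blank was laid on its outline (about 1 mm off after one small correction), and both bottles now stand on their own coasters within about 2 mm of centre.

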